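Change the solder bench over to lead-free reels

TASK

Change this solder bench over to lead-free: first take the red-flanged reel out of the black holder it stands in and stand it upright in the red tray. Then stand each of the three green-flanged reels upright in the round black holder of its own size (large, medium, small), setting every reel down rather than dropping it. Leave the two blue-flanged reels where they are.

Things in the scene. Friction and masses are not known exactly. Their poses are not given: they have to be found in the camera images.
- green_large: large solder reel: an upright spool with two green flanges and bright silver wire wound between them; flange diameter 64 mm, height 56 mm, flanges 4 mm thick, winding 2 mm inside the flange edge, about 0.45 kg, black hub spot on top. Origin: centre of its underside, z up. Stands loose on the bench at the start.
- green_medium: medium solder reel: an upright spool with two green flanges and bright silver wire wound between them; flange diameter 46 mm, height 48 mm, flanges 4 mm thick, winding 2 mm inside the flange edge, about 0.22 kg, black hub spot on top. Origin: centre of its underside, z up. Stands loose on the bench at the start.
- green_small: small solder reel: an upright spool with two green flanges and bright silver wire wound between them; flange diameter 30 mm, height 40 mm, flanges 4 mm thick, winding 2 mm inside the flange edge, about 0.09 kg, black hub spot on top. Origin: centre of its underside, z up. Stands loose on the bench at the start.
- red_reel: medium solder reel: an upright spool with two red flanges and bright silver wire wound between them; flange diameter 46 mm, height 48 mm, flanges 4 mm thick, winding 2 mm inside the flange edge, about 0.22 kg, black hub spot on top. Origin: centre of its underside, z up. At the start it stands in the medium holder, on its inner floor.
- blue_medium: medium solder reel: an upright spool with two blue flanges and bright silver wire wound between them; flange diameter 46 mm, height 48 mm, flanges 4 mm thick, winding 2 mm inside the flange edge, about 0.22 kg, black hub spot on top. Origin: centre of its underside, z up. Stands loose on the bench at the start. Not part of the job: to be left where it is.
- blue_small: small solder reel: an upright spool with two blue flanges and bright silver wire wound between them; flange diameter 30 mm, height 40 mm, flanges 4 mm thick, winding 2 mm inside the flange edge, about 0.09 kg, black hub spot on top. Origin: centre of its underside, z up. Stands loose on the bench at the start. Not part of the job: to be left where it is.
- holder_large: large reel holder: round black shallow dish fixed to the bench, grey inside floor, outer diameter 90 mm, inner diameter 78 mm, rim 9 mm high, inner floor 4 mm above the bench; takes the large reel (64 mm) with 7 mm to spare all round. Origin: centre of its underside on the bench, z up.
- holder_medium: medium reel holder: round black shallow dish fixed to the bench, grey inside floor, outer diameter 72 mm, inner diameter 60 mm, rim 9 mm high, inner floor 4 mm above the bench; takes the medium reel (46 mm) with 7 mm to spare all round. Origin: centre of its underside on the bench, z up.
- holder_small: small reel holder: round black shallow dish fixed to the bench, grey inside floor, outer diameter 56 mm, inner diameter 44 mm, rim 9 mm high, inner floor 4 mm above the bench; takes the small reel (30 mm) with 7 mm to spare all round. Origin: centre of its underside on the bench, z up.
- red_tray: red square open tray fixed to the bench, 106 x 106 mm outside, 100 x 100 mm inside, walls 18 mm high and 3 mm thick, inner floor 3 mm above the bench. Origin: centre of its underside on the bench, axes along its sides, z up.
Mind the look-alikes: they are no part of the job. Leave any yellow look-alike of the red_reel alone.

How it is judged:
By the outcome, as a careful person would: the job done as asked, in the order asked, and still so for the second after the job is handed in, with the robot touching nothing.
It also fails if it takes over 120 s, if anything falls off the work surface, if the arm or the gripper's body presses on something with over 40 N, if the wrist force passes 120 N, or if a joint passes its speed limit or range.

ROBOT

A 6-joint arm with a two-finger parallel gripper is mounted at the origin on the work surface. World frame = base frame: x ahead of the robot, y to its left, z up, the work surface at z = 0. Lengths are in mm, angles in rad, forces in N, time in s.
With the tool pointing down it reaches from about 300 to 875 mm from the base axis. Payload 4.2 kg.
Tool frame: the origin (TCP) lies midway between the tips of the shut fingers; the grasp point (between the pads) lies 19 mm behind it; z points along the fingers, y is the line along which they close (so a half turn about z gives the same grasp; the last joint's range is limited). The gripper opens to 85 mm and grips with 20 to 120 N. Pads are 22 mm wide; open, the fingers measure 114 mm over their backs; the gripper's body (76 mm by 85 mm) begins 54 mm behind the grasp point. The pads swing forward as they close: fully open they stand 13 mm farther back than shut.
Start: joints at [1.131, 0.32, 1.565, -0, 1.257, -0.02], TCP at [234.362, 525.089, 207.338] pointing down, gripper open.
Joint ranges: [-3.11, 3.11], [-0.84, 2.01], [0.21, 2.61], [-1.34, 4.49], [0.05, 2.63], [-2.56, 2.56]. Speed limits (rad/s): [2.57, 2.57, 3.14, 3.14, 3.14, 3.14].

INTERFACE

Orientations are given as [roll, pitch, yaw] about the fixed x, y, z axes, in that order (R = Rz(yaw) Ry(pitch) Rx(roll)).
In Python, from plant import readout, get_image, ticket, boxes_of, tip_of gives the robot as it stands.
- The arm moves only by the tool arm_command, never from a script. Its argument "series" is a list that holds one entry, the list of rows, each a list of 7 numbers: the shift along the tool's x, y, z scaled (see below), then the turn, a rotation vector about the tool's x, y, z scaled (see below), then the closure, from -1 (fully open) to 1 (shut). A call has 1 to 20 rows; each row is the pose to reach, as a shift and turn from the pose commanded when the call began, along the tool's axes at that moment; what a row does not reach only later rows make up. The controller multiplies each number of a shift by 10 cm and each number of a turn by pi/4 rad. A row lasts 1/10 s, in which the tool goes at most 50 mm and 8.59 degrees, less where a joint would pass 70% of its speed; a pose out of reach is approached as far as the arm can. A call with a number of a shift or a turn outside -1 to 1 is refused whole. A call with a gripper value outside its range is refused whole. The fingers move at their own pace and stop on an object; "grip_force" is the grip in N (left out, the last holds). Time passes only in rows, so rows that repeat a pose let the fingers close. It gives the time, the measured TCP pose, the force, the opening and the grip force at its end, in the units of the state.
- readout.state(): the state, without advancing time (a new reading comes with each control period).
- get_image(name): name is "scene" or "top" or "wrist"; returns a dict with "color" (480x640x3 uint8, red, green, blue), "mtx" (3x3 intrinsics, pixels), "rvec" (rotation vector, rad) and "tvec" (3), from world to camera coordinates, as OpenCV has them. Camera axes: x right, y down, z forward; pixel columns grow to the right and rows downward; lengths in mm; the calibration is good to about 2 mm. A picture is of the moment at which its call begins. There is no depth.
- ticket.close_job(): hands the job in; it is judged then, once.
Trained networks look in the newest picture that a camera, given by its name, has taken for a name from the list of things; names that differ only in an ending like _2 or _b are one class to them, and where a whole thing is asked for, a point or a joint stands for the part that bears it (a point fixed in the world has none). Each returns a list of dicts, best first, with "conf" (0 to 1); they miss things now and then, are a little off and sometimes report something else, mostly with a low value. They report only what shows in the picture. A call takes as long as a camera call. They do not tell look-alikes from the thing itself.
- boxes_of(target, camera): "box" ([left, top, width, height] in pixels, round what is visible of it).
- tip_of(target, camera): "position" ([row, column] in pixels: a listed point, or the origin of a listed thing).
The state is a dict: "clock": time; "joints": joint angles; "qd": joint speeds; "effort": joint torques, N m; "ee_pos": TCP position; "eef_rot": TCP orientation; "contact_force": force on the tool from outside, world axes, zero at the start; "torque": the same for the moment, N m; "opening": opening from 0.0 (shut) to 1.0 (fully open); "grip_force": force on a finger pad.
Only numpy, scipy, OpenCV 4.12 (cv2) and the standard library are available. Lean on these libraries where they do the work, as an engineer would, in place of code of your own. Each camera call takes 0.05 s, during which the arm holds its last target. There are 200 camera calls.

## Working session

There is one attempt and no reset: what is moved stays moved. The work goes in short steps, Python scripts to look and compute and a tool call to move; the robot and the scene stay as the last step left them, time stands still between calls to the robot, and variables do not carry over. Pictures are saved under pics/ and viewed, at most 14 in all, crops included, and the job is handed in when it is done.

Besides the shell and the picture viewer there is one more tool, called after "Request:" as a command line: name --argument value ..., lists and objects as JSON in quotes. arm_command: Moves the arm, as the interface text tells. Shifts and turns lie within -1 to 1; 1 stands for 10 cm of shift or pi/4 rad of turn. Its arguments: {"type":"object","properties":{"series":{"type":"array"},"grip_force":{"type":"number"}},"required":["series"]}

```bash
mkdir -p pics; ls; cat > h.py <<'E'
import numpy as np,cv2
from plant import readout,get_image,ticket,boxes_of,tip_of
def save(im,n): cv2.imwrite('pics/'+n,cv2.cvtColor(im,cv2.COLOR_RGB2BGR))
def ray(im,u,v,z):
    R,_=cv2.Rodrigues(np.array(im['rvec'],float));t=np.array(im['tvec'],float).ravel()
    p=cv2.undistortPoints(np.array([[[u,v]]],float),np.array(im['mtx'],float),None).ravel()
    c=-R.T@t;d=R.T@np.array([p[0],p[1],1.]);return c+d*(z-c[2])/d[2]
E
python3 - <<'E'
from h import *
s=readout.state();print({k:np.round(v,3) for k,v in s.items()})
for n in('top','scene'):
    im=get_image(n);save(im['color'],n+'0.png')
    R,_=cv2.Rodrigues(np.array(im['rvec'],float));print(n,-R.T@np.array(im['tvec']).ravel())
E
```

```text
pics
{'clock': np.float64(0.0), 'joints': array([ 1.131,  0.32 ,  1.566, -0.   ,  1.257, -0.02 ]), 'qd': array([-0.001, -0.   ,  0.003,  0.   ,  0.   , -0.001]), 'effort': array([ 4.0000e-03, -4.1552e+01, -2.3416e+01,  0.0000e+00,  8.0000e-03,
       -0.0000e+00]), 'ee_pos': array([234.155, 524.607, 206.494]), 'eef_rot': array([-3.14 , -0.   ,  2.722]), 'contact_force': array([0.099, 0.163, 0.278]), 'torque': array([-0.01 ,  0.025,  0.015]), 'grip_force': np.float64(0.0), 'opening': np.float64(1.0)}
top [ 298.98623373  -28.48815955 1273.89203772]
scene [800.72450284 403.24179524 875.56064231]
```

View pics/top0.png

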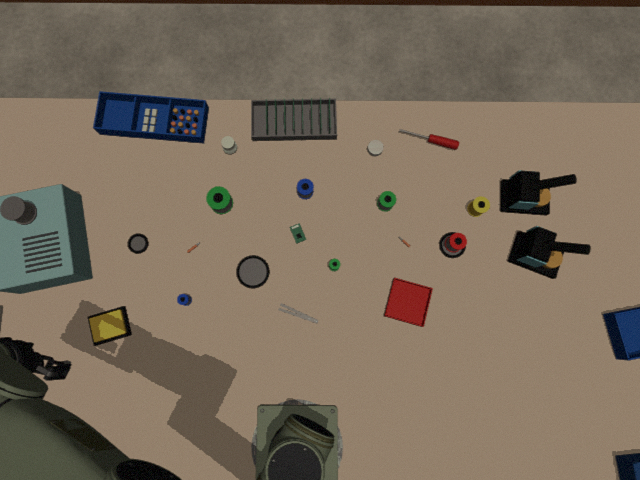

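View pics/scene0.png

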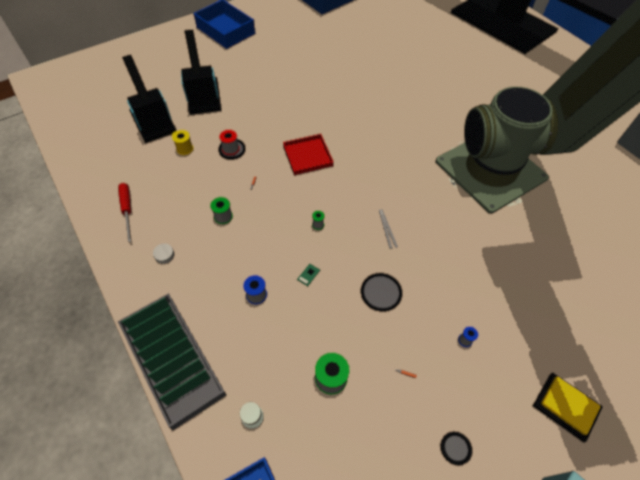

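The top view shows the red reel at (457,242) in the medium holder (453,245). The candidates for it are:
- red reel (457,242), the one described
- yellow look-alike (481,205), to be left alone
- red tray (409,302)
- red screwdriver (443,142)

The green reels are large (219,199), medium (387,200) and small (334,265). The holders are large (253,271) and small (138,243). The blue reels (305,188) and (184,299) stay put.

```bash
cat > m.py <<'E'
from h import *
def blobs(im,col,mn=8):
    hsv=cv2.cvtColor(im['color'],cv2.COLOR_RGB2HSV);H,S,V=cv2.split(hsv)
    if col=='g': m=(H>45)&(H<75)&(S>150)&(V>60)
    elif col=='r': m=((H<6)|(H>174))&(S>180)&(V>90)
    elif col=='b': m=(H>105)&(H<130)&(S>150)&(V>60)
    elif col=='k': m=(V<75)
    elif col=='y': m=(H>22)&(H<35)&(S>150)&(V>60)
    m=m.astype(np.uint8);cs,hi=cv2.findContours(m,cv2.RETR_EXTERNAL,cv2.CHAIN_APPROX_NONE)
    return [(cv2.minEnclosingCircle(c),cv2.boundingRect(c),c) for c in cs if cv2.contourArea(c)>mn]
E
python3 - <<'E'
from m import *
P={}
for n in('top','scene'):
    im=get_image(n);print(n,im['mtx'][0][0])
    for c in 'grb':
        for (ce,r),bb,cn in blobs(im,c,25):
            if c=='b' and r>14: continue
            # hub: dark pixels within bbox hull
            mk=np.zeros(im['color'].shape[:2],np.uint8);cv2.drawContours(mk,[cn],-1,1,-1)
            d=(im['color'].max(2)<60)&(mk>0);ys,xs=np.nonzero(d)
            hub=(xs.mean(),ys.mean()) if len(xs)>2 else None
            m=cv2.moments(cn);ce=(m['m10']/m['m00'],m['m01']/m['m00'])
            print(c,np.round(ce,1),round(r,1),'hub',hub and np.round(hub,1),'xy z0',ray(im,*ce,0)[:2].round(),'hub z48',hub and ray(im,*hub,48)[:2].round(1),'z18',ray(im,*ce,18)[:2].round())
    for k in('holder_large','holder_medium','holder_small'):
        for b in boxes_of(k,n)[:2]:
            l,t,w,h=b['box'];print(k,round(b['conf'],2),np.round(b['box']),ray(im,l+w/2,t+h/2,9)[:2].round(1))
    if n=='top':
        c=im['color'];A=cv2.resize(c[170:330,370:500],None,fx=4,fy=4,interpolation=2);save(A,'crop1.png')
E
```

```text
top 472.71893050776475
g [334.1 263.9] 4.9 hub [334.5 263.5] xy z0 [470. -96.] hub z48 [464.1 -94.7] z18 [467. -95.]
g [387.2 199. ] 8.0 hub [387.5 198.5] xy z0 [ 653. -244.] hub z48 [ 640.8 -236.6] z18 [ 648. -241.]
g [218.  197.7] 11.3 hub [217.7 197.3] xy z0 [652. 227.] hub z48 [640.2 218.2] z18 [647. 223.]
r [407.1 302. ] 26.9 hub None xy z0 [ 368. -292.] hub z48 None z18 [ 367. -288.]
r [457.5 240.8] 8.6 hub [457.9 240.7] xy z0 [ 536. -434.] hub z48 [ 527.6 -419.9] z18 [ 533. -428.]
r [444.1 140.9] 14.7 hub None xy z0 [ 825. -409.] hub z48 None z18 [ 817. -403.]
b [637.  469.9] 8.6 hub None xy z0 [ -49. -861.] hub z48 None z18 [ -44. -849.]
b [182.8 298.9] 5.5 hub [182.2 298.8] xy z0 [371. 310.] hub z48 [368.7 298.8] z18 [370. 305.]
b [304.8 186.7] 8.1 hub [305. 186.] xy z0 [686. -14.] hub z48 [673.6 -15.5] z18 [681. -15.]
holder_large 0.66 [238. 254.  31.  34.] [446.7 121.4]
holder_large 0.34 [385. 278.  48.  52.] [ 363.7 -293.8]
holder_medium 0.62 [443. 232.  21.  25.] [ 525.1 -419.5]
holder_small 0.73 [125. 234.  24.  24.] [514.2 439.1]
scene 451.53432641460006
g [331.6 370.2
[... 190 characters left out ...]
1] 9.0 hub [219.5 204. ] xy z0 [ 633. -271.] hub z48 [ 641.4 -236.9] z18 [ 636. -257.]
r [124.  196.9] 13.6 hub None xy z0 [ 818. -419.] hub z48 None z18 [ 818. -402.]
r [307.4 154.1] 26.0 hub None xy z0 [ 366. -298.] hub z48 None z18 [ 375. -283.]
r [227.7 136.2] 7.9 hub [227.7 135. ] xy z0 [ 512. -468.] hub z48 [ 525.7 -423.5] z18 [ 518. -450.]
b [469.8 333.8] 6.9 hub [470.4 332.6] xy z0 [351. 298.] hub z48 [373.1 302.2] z18 [360. 300.]
b [254.1 285.3] 10.3 hub [253.9 284.1] xy z0 [667. -36.] hub z48 [673.7 -14.8] z18 [670. -27.]
holder_large 0.6 [359. 272.  44.  43.] [451.  130.3]
holder_medium 0.66 [219. 138.  29.  21.] [ 523.7 -408.3]
holder_small 0.6 [440. 430.  35.  35.] [520.5 442. ]
```

View pics/crop1.png

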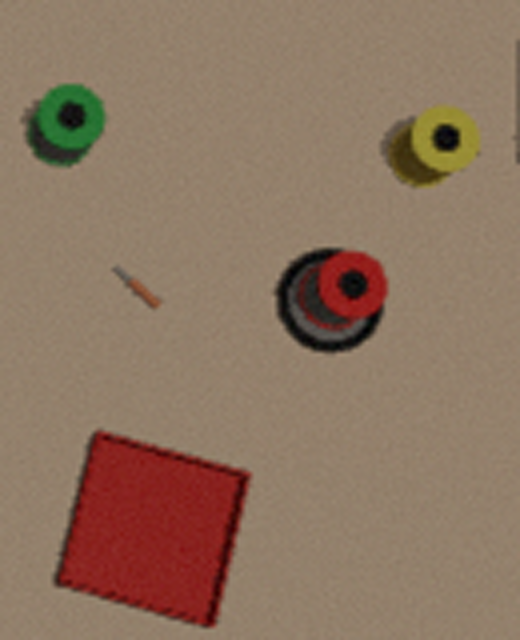

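The crop confirms the choice: the red-flanged reel at about (458,241) stands in the black medium holder. The yellow look-alike at (481,205) stands loose and is left alone. I'm moving over now.

Request:
arm_command --series '[[[-0.8,-0.92,0,0,0,0,-1],[-0.8,-0.92,0,0,0,0,-1],[-0.8,-0.92,0,0,0,0,-1]]]'

```text
clock: 0.8
ee_pos: [270.1, 405.1, 207.2]
eef_rot: [-3.14, 0.001, 2.721]
contact_force: [-0.4, 0.9, -0.5]
opening: 1.0
grip_force: 0.0
```

Request:
arm_command --series '[[[-0.8,-0.92,0,0,0,0,-1],[-0.8,-0.92,0,0,0,0,-1],[-0.8,-0.92,0,0,0,0,-1]]]'

```text
clock: 1.1
ee_pos: [305.5, 288.6, 207.4]
eef_rot: [-3.141, 0.001, 2.72]
contact_force: [0.9, 0.9, 0.2]
opening: 0.997
grip_force: 0.0
```

Request:
arm_command --series '[[[-0.8,-0.92,0,0,0,0,-1],[-0.8,-0.92,0,0,0,0,-1],[-0.8,-0.92,0,0,0,0,-1]]]'

```text
clock: 1.4
ee_pos: [341.2, 172.3, 207.5]
eef_rot: [-3.141, 0.001, 2.719]
contact_force: [0.4, 0.7, 0.6]
opening: 1.003
grip_force: 0.0
```

Request:
arm_command --series '[[[-0.8,-0.92,0,0,0,0,-1],[-0.8,-0.92,0,0,0,0,-1],[-0.8,-0.92,0,0,0,0,-1]]]'

```text
clock: 1.7
ee_pos: [377.2, 55.6, 207.6]
eef_rot: [-3.141, 0.001, 2.719]
contact_force: [0.6, 0.1, -0.5]
opening: 1.002
grip_force: 0.0
```

Request:
arm_command --series '[[[-0.8,-0.92,0,0,0,0,-1],[-0.8,-0.92,0,0,0,0,-1],[-0.8,-0.92,0,0,0,0,-1]]]'

```text
clock: 2.0
ee_pos: [413.1, -61.3, 207.6]
eef_rot: [-3.141, 0.002, 2.719]
contact_force: [1.2, 1.4, -0.6]
opening: 0.998
grip_force: 0.0
```

Request:
arm_command --series '[[[-0.8,-0.92,0,0,0,0,-1],[-0.8,-0.92,0,0,0,0,-1],[-0.8,-0.92,0,0,0,0,-1]]]'

```text
clock: 2.3
ee_pos: [448.7, -178.3, 207.4]
eef_rot: [-3.141, 0.002, 2.719]
contact_force: [-0.0, 0.0, 0.3]
opening: 1.0
grip_force: 0.0
```

Request:
arm_command --series '[[[-0.8,-0.92,0,0,0,0,-1],[-0.8,-0.92,0,0,0,0,-1],[-0.8,-0.92,0,0,0,0,-1],[-0.8,-0.92,0,0,0,0,-1]]]'

```text
clock: 2.7
ee_pos: [483.9, -294.1, 206.7]
eef_rot: [-3.141, 0.0, 2.719]
contact_force: [-0.1, 1.4, -0.1]
opening: 1.003
grip_force: 0.0
```

```bash
cat >> m.py <<'E'
def hubs(im,col,z,mn=60):
    out=[]
    for (ce,r),bb,cn in blobs(im,col,mn):
        mk=np.zeros(im['color'].shape[:2],np.uint8);cv2.drawContours(mk,[cn],-1,1,-1)
        d=((im['color'].max(2)<60)&(mk>0)).astype(np.uint8);n,_,st,cen=cv2.connectedComponentsWithStats(d)
        if n>1:
            k=1+np.argmax(st[1:,4]);
            if st[k,4]>5: out.append((col,np.round(cen[k]),int(st[k,4]),ray(im,*cen[k],z)[:2].round(1)))
    return out
def to(x,y,z,yaw=None):
    s=readout.state();p=np.array(s['ee_pos']);y0=s['eef_rot'][2];print('ee',p.round(1),np.round(s['eef_rot'],3),'clk',s['clock'],'F',np.round(s['contact_force'],1))
    R=cv2.Rodrigues(np.array([0,0,y0]))[0]@np.diag([1,-1,-1])
    d=R.T@(np.array([x,y,z])-p);print('shift/100',(d/100).round(3),'turn z',None if yaw is None else round(-(yaw-y0)/(np.pi/4),3))
E
python3 - <<'E'
from m import *
to(527,-421,130)
im=get_image('wrist');save(im['color'],'w1.png')
R,_=cv2.Rodrigues(np.array(im['rvec'],float));print(-R.T@np.array(im['tvec']).ravel(),R[2])
print(hubs(im,'r',52),hubs(im,'g',48))
E
```

```text
ee [ 483.9 -294.1  206.7] [-3.141  0.     2.719] clk 2.7 F [-0.1  1.4 -0.1]
shift/100 [-0.914 -0.98   0.767] turn z None
[ 414.71382693 -263.08599818  373.04858554] [ 0.27168193 -0.12164977 -0.95466762]
[('r', array([227., 300.]), 214, array([ 527.9, -417.8])), ('r', array([212.,  63.]), 19, array([ 324.9, -320.9]))] [('g', array([507., 109.]), 143, array([464.4, -98. ]))]
```

View pics/w1.png

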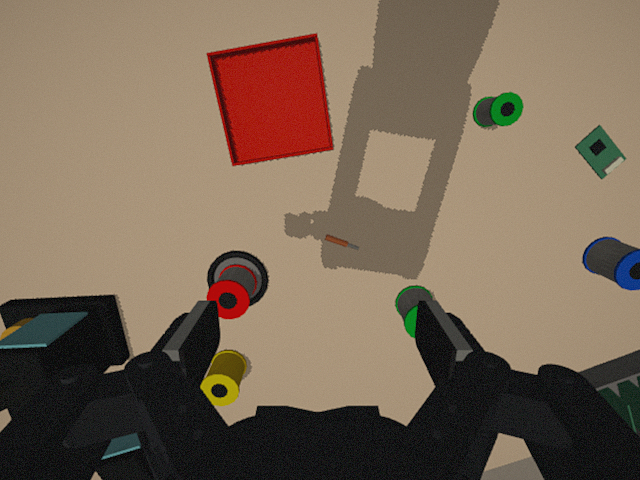

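The wrist view shows the red reel's hub at (227,300) inside the black holder ring, centred near (238,280). The yellow look-alike is at (220,390). The tray's corners are near (208,53), (317,35), (333,150) and (233,165).

Request:
arm_command --series '[[[-0.45,-0.48,0.2,0,0,0,-1],[-0.9,-0.95,0.5,0,0,0,-1],[-0.9,-0.95,0.8,0,0,0,-1],[-0.9,-0.95,0.8,0,0,0,-1],[-0.9,-0.95,0.8,0,0,0,-1],[-0.9,-0.95,0.8,0,0,0,-1]]]'

```text
clock: 3.35
ee_pos: [527.0, -413.2, 128.7]
eef_rot: [3.141, 0.001, 2.723]
contact_force: [-0.4, 0.4, 0.3]
opening: 0.998
grip_force: 0.0
```

```bash
python3 - <<'E'
from m import *
to(527.5,-418,26)
im=get_image('wrist');save(im['color'],'w2.png')
print(hubs(im,'r',52))
# tray from earlier pixel corners is in old pose; use top view again
t=get_image('top')
for (ce,r),bb,cn in blobs(t,'r',25):
    if r>20:
        q=cv2.minAreaRect(cn);print('tray',ray(t,*q[0],18)[:2],q[2])
E
```

```text
ee [ 527.  -413.2  128.7] [3.141e+00 1.000e-03 2.723e+00] clk 3.35 F [-0.4  0.4  0.3]
shift/100 [-0.024 -0.042  1.027] turn z None
[('r', array([312., 243.]), 456, array([ 527.9, -417.9]))]
tray [ 393.52734091 -285.31807997] 32.735225677490234
```

View pics/w2.png

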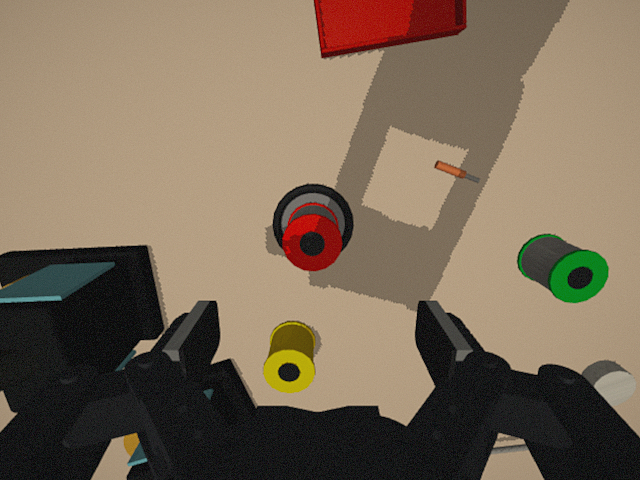

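Hub at (312,243) projects to (527.9,-417.9), which agrees with the earlier fix. The holder ring is centred near (313,225). I'm descending and gripping.

Request:
arm_command --series '[[[-0.02,-0.04,0.3,0,0,0,-1],[-0.02,-0.04,0.6,0,0,0,-1],[-0.02,-0.04,0.8,0,0,0,-1],[-0.02,-0.04,0.9,0,0,0,-1],[-0.02,-0.04,0.9,0,0,0,-1]]]'

```text
clock: 3.95
ee_pos: [526.8, -418.2, 37.3]
eef_rot: [3.141, -0.001, 2.722]
contact_force: [0.3, -0.3, 0.8]
opening: 1.002
grip_force: 0.0
```

Request:
arm_command --series '[[[0,0,0.1,0,0,0,-1],[0,0,0.19,0,0,0,-1],[0,0,0.19,0,0,0,-1],[0,0,0.19,0,0,0,0.3],[0,0,0.19,0,0,0,0.3],[0,0,0.19,0,0,0,0.3],[0,0,0.19,0,0,0,0.3],[0,0,0.19,0,0,0,0.3],[0,0,0.19,0,0,0,0.3],[0,0,0.19,0,0,0,0.3],[0,0,0.19,0,0,0,0.3]]]' --grip_force 40

```text
clock: 5.05
ee_pos: [527.4, -419.3, 19.2]
eef_rot: [-3.142, 0.001, 2.722]
contact_force: [-0.1, 1.5, 6.0]
opening: 0.505
grip_force: 40.1
```

Request:
arm_command --series '[[[0,0,-0.1,0,0,0,0.3],[0,0,-0.3,0,0,0,0.3],[0,0,-0.6,0,0,0,0.3],[0,0,-0.9,0,0,0,0.3],[0,0,-0.9,0,0,0,0.3],[0,0,-0.9,0,0,0,0.3]]]'

```text
clock: 5.65
ee_pos: [526.6, -419.1, 108.2]
eef_rot: [-3.142, -0.0, 2.722]
contact_force: [0.1, 0.4, -3.5]
opening: 0.506
grip_force: 41.1
```

```bash
python3 - <<'E'
from m import *
to(366,-289,109)
im=get_image('wrist');save(im['color'],'w3.png')
E
```

```text
ee [ 526.6 -419.1  108.2] [-3.142 -0.     2.722] clk 5.65 F [ 0.1  0.4 -3.5]
shift/100 [ 1.997  0.533 -0.008] turn z None
```

View pics/w3.png

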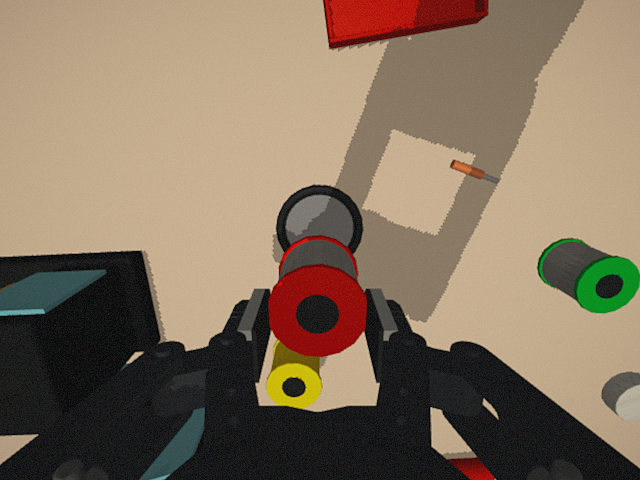

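The red reel hangs upright in the gripper, and the empty medium holder's ring is at about (319,227). Next I carry the reel to the tray.

Request:
arm_command --series '[[[0.4,0.1,0,0,0,0,0.3],[0.8,0.2,0,0,0,0,0.3],[1.0,0.27,0,0,0,0,0.3],[1.0,0.27,0,0,0,0,0.3],[1.0,0.27,0,0,0,0,0.3]]]'

```text
clock: 6.2
ee_pos: [446.1, -353.4, 107.1]
eef_rot: [3.141, -0.002, 2.722]
contact_force: [1.0, -0.3, -1.9]
opening: 0.506
grip_force: 41.1
```

```bash
python3 - <<'E'
from m import *
im=get_image('wrist');save(im['color'],'w4.png')
for n in('wrist','top','scene'):
    i=im if n=='wrist' else get_image(n)
    for (ce,r),bb,cn in blobs(i,'r',150):
        if n=='wrist' and bb[1]>200: continue
        q=cv2.minAreaRect(cn);ap=cv2.approxPolyDP(cv2.convexHull(cn),6,True)[:,0]
        print(n,r,[(tuple(p),tuple(ray(i,*map(float,p),18)[:2].round(0))) for p in ap])
to(368,-288,109)
E
```

```text
wrist 111.1331787109375 [((np.int32(422), np.int32(9)), (np.float64(333.0), np.float64(-228.0))), ((np.int32(431), np.int32(168)), (np.float64(433.0), np.float64(-255.0))), ((np.int32(293), np.int32(190)), (np.float64(406.0), np.float64(-355.0))), ((np.int32(266), np.int32(36)), (np.float64(305.0), np.float64(-328.0)))]
top 23.165252685546875 [((np.int32(394), np.int32(278)), (np.float64(431.0), np.float64(-255.0))), ((np.int32(420), np.int32(285)), (np.float64(413.0), np.float64(-323.0))), ((np.int32(426), np.int32(297)), (np.float64(381.0), np.float64(-338.0))), ((np.int32(406), np.int32(321)), (np.float64(318.0), np.float64(-284.0))), ((np.int32(385), np.int32(314)), (np.float64(335.0), np.float64(-229.0)))]
top 14.746170043945312 [((np.int32(429), np.int32(139)), (np.float64(822.0), np.float64(-361.0))), ((np.int32(458), np.int32(144)), (np.float64(808.0), np.float64(-442.0)))]
scene 13.62038803100586 [((np.int32(125), np.int32(184)), (np.float64(802.0), np.float64(-439.0))), ((np.int32(129), np.int32(209)), (np.float64(821.0), np.float64(-361.0))), ((np.int32(122), np.int32(211)), (np.float64(836.0), np.float64(-364.0)))]
scene 25.34768295288086 [((np.int32(320), np.int32(135)), (np.float64(310.0), np.float64(-323.0))), ((np.int32(331), np.int32(162)), (np.float64(339.0), np.float64(-228.0))), ((np.int32(294), np.int32(172)), (np.float64(435.0), np.float64(-250.0))), ((np.int32(284), np.int32(143)), (np.float64(405.0), np.float64(-349.0)))]
ee [ 447.2 -354.2  107.6] [ 3.141 -0.     2.722] clk 6.35 F [ 0.3  0.8 -2.3]
shift/100 [ 0.994  0.282 -0.014] turn z None
```

Request:
arm_command --series '[[[0.4,0.1,0,0,0,0,0.3],[0.8,0.2,0,0,0,0,0.3],[0.97,0.26,0,0,0,0,0.3],[0.97,0.26,0.2,0,0,0,0.3],[0.97,0.26,0.5,0,0,0,0.3],[0.97,0.26,0.7,0,0,0,0.3],[0.97,0.26,0.8,0,0,0,0.3],[0.97,0.26,0.85,0,0,0,0.3],[0.97,0.26,0.86,0,0,0,0.3],[0.97,0.26,0.86,0,0,0,0.3],[0.97,0.26,0.86,0,0,0,0.3]]]'

```text
clock: 7.45
ee_pos: [369.3, -291.0, 23.1]
eef_rot: [-3.141, 0.002, 2.722]
contact_force: [0.8, 0.1, -2.2]
opening: 0.508
grip_force: 41.2
```

Request:
arm_command --series '[[[0,0,0.01,0,0,0,0.3],[0,0,0.02,0,0,0,0.3],[0,0,0.02,0,0,0,0.3]]]'

```text
clock: 7.75
ee_pos: [368.6, -290.4, 20.4]
eef_rot: [3.142, 0.0, 2.722]
contact_force: [0.2, 0.5, -2.6]
opening: 0.506
grip_force: 41.2
```

Request:
arm_command --series '[[[0,0,0.01,0,0,0,0.3],[0,0,0.02,0,0,0,0.3],[0,0,0.02,0,0,0,0.3]]]'

```text
clock: 8.05
ee_pos: [368.7, -290.4, 18.3]
eef_rot: [3.141, 0.0, 2.722]
contact_force: [-0.5, 0.3, -2.4]
opening: 0.51
grip_force: 41.2
```

Request:
arm_command --series '[[[0,0,0.005,0,0,0,0.3],[0,0,0.01,0,0,0,0.3],[0,0,0.01,0,0,0,0.3]]]'

```text
clock: 8.35
ee_pos: [368.8, -290.5, 18.1]
eef_rot: [3.142, 0.001, 2.722]
contact_force: [-0.8, 1.5, 7.0]
opening: 0.508
grip_force: 41.9
```

Request:
arm_command --series '[[[0,0,0,0,0,0,-0.2],[0,0,0,0,0,0,-0.5],[0,0,0,0,0,0,-0.5],[0,0,0,0,0,0,-0.5],[0,0,0,0,0,0,-0.5],[0,0,-0.2,0,0,0,-0.5],[0,0,-0.5,0,0,0,-0.8],[0,0,-0.9,0,0,0,-1],[0,0,-1,0,0,0,-1],[0,0,-1,0,0,0,-1],[0,0,-1,0,0,0,-1]]]'

```text
clock: 9.45
ee_pos: [367.9, -289.9, 116.3]
eef_rot: [3.141, -0.002, 2.722]
contact_force: [-0.9, -0.6, 0.1]
opening: 0.999
grip_force: 0.0
```

```bash
python3 - <<'E'
from m import *
im=get_image('wrist');save(im['color'],'w5.png')
print(hubs(im,'r',51),hubs(im,'g',48))
t=get_image('scene');print('scene',hubs(t,'g',48,20),hubs(t,'r',51,20))
to(641,-236,118)
E
```

```text
[('r', array([317., 246.]), 500, array([ 369.1, -290.2]))] [('g', array([604., 252.]), 193, array([460.3, -99.4]))]
scene [('g', array([332., 369.]), 134, array([636.9, 215.5])), ('g', array([318., 215.]), 9, array([468.6, -89.7])), ('g', array([220., 204.]), 27, array([ 641.1, -237. ]))] [('r', array([308., 154.]), 86, array([ 389.6, -255.8]))]
ee [ 367.7 -289.6  115.7] [ 3.141e+00 -3.000e-03  2.722e+00] clk 9.55 F [-0.3 -0.3 -0.3]
shift/100 [-2.277  1.604 -0.023] turn z None
```

View pics/w5.png

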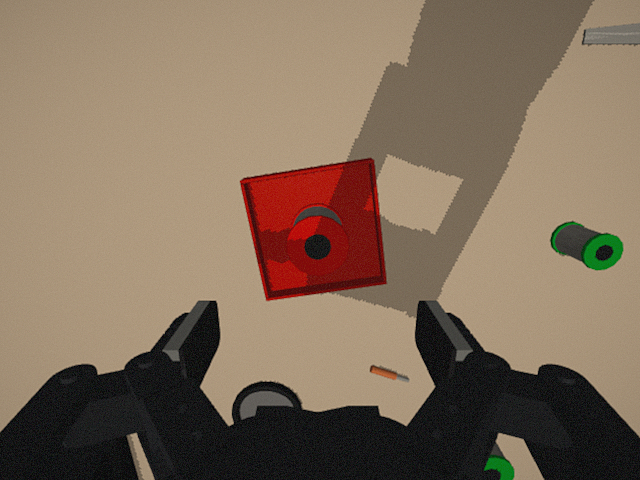

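The red reel stands upright in the tray, hub at (317,246). Next is the medium green reel.

Request:
arm_command --series '[[[-0.35,0.25,0,0,0,0,-1],[-0.75,0.53,0,0,0,0,-1],[-0.75,0.53,0,0,0,0,-1]]]'

```text
clock: 9.85
ee_pos: [463.3, -272.0, 115.8]
eef_rot: [3.14, 0.002, 2.725]
contact_force: [-0.5, 0.6, 0.1]
opening: 0.999
grip_force: 0.0
```

Request:
arm_command --series '[[[-0.4,0.28,0,0,0,0,-1],[-0.75,0.53,0,0,0,0,-1],[-0.75,0.53,0,0,0,0,-1]]]'

```text
clock: 10.15
ee_pos: [552.6, -253.7, 115.3]
eef_rot: [3.14, 0.001, 2.725]
contact_force: [-1.2, 0.4, -0.3]
opening: 1.001
grip_force: 0.0
```

Request:
arm_command --series '[[[-0.4,0.28,0,0,0,0,-1],[-0.75,0.53,0,0,0,0,-1],[-0.75,0.53,0,0,0,0,-1],[-0.75,0.53,0,0,0,0,-1]]]'

```text
clock: 10.55
ee_pos: [637.6, -236.6, 115.2]
eef_rot: [-3.141, -0.004, 2.723]
contact_force: [-0.4, -0.4, -0.4]
opening: 0.998
grip_force: 0.0
```

```bash
python3 - <<'E'
from m import *
im=get_image('wrist')
print(hubs(im,'g',48));h=hubs(im,'g',48)
to(641,-236.5,15)
t=get_image('top')
for i,k in((im,'wrist'),(t,'top')):
  for b in boxes_of('holder_medium',k)[:3]:
    l,tt,w,h=b['box'];print(k,round(b['conf'],2),np.round(b['box']),ray(i,l+w/2,tt+h/2,7)[:2].round(1))
# dark-ring fit in top for holders: region around (453,245),(253,271),(138,243)
g=t['color'].max(2)
for nm,(u,v),w in(('M',(451,245),19),('L',(253,271),24),('S',(138,243),16)):
    m=np.zeros(g.shape,np.uint8);m[v-w:v+w,u-w:u+w]=(g[v-w:v+w,u-w:u+w]<55)
    cs,_=cv2.findContours(m,cv2.RETR_EXTERNAL,cv2.CHAIN_APPROX_NONE)
    if cs:
        c=max(cs,key=len);e=cv2.fitEllipse(c);print(nm,np.round(e[0],1),np.round(e[1],1),ray(t,*e[0],7)[:2].round(1))
E
```

```text
[('g', array([320., 249.]), 504, array([ 641.6, -235.8]))]
ee [ 637.  -236.9  115.7] [-3.141 -0.004  2.722] clk 10.6 F [-0.1 -0.8 -0.5]
shift/100 [-0.035  0.02   1.007] turn z None
wrist 0.88 [ 16. 152.  96.  85.] [ 526.5 -413.8]
top 0.59 [438. 232.  28.  26.] [ 523.1 -416.8]
M [452.  244.7] [24.1 24.9] [ 523.8 -416.5]
L [252.5 271.4] [31.  31.5] [446.1 124.2]
S [137.6 243.1] [18.3 19.3] [521.  439.3]
```

Request:
arm_command --series '[[[-0.04,0.02,0.3,0,0,0,-1],[-0.04,0.02,0.6,0,0,0,-1],[-0.04,0.02,0.85,0,0,0,-1],[-0.04,0.02,1.0,0,0,0,-1],[-0.04,0.02,1.0,0,0,0,-1],[-0.04,0.02,1.0,0,0,0,-1],[-0.04,0.02,1.0,0,0,0,0.3],[-0.04,0.02,1.0,0,0,0,0.3],[-0.04,0.02,1.0,0,0,0,0.3],[-0.04,0.02,1.0,0,0,0,0.3],[-0.04,0.02,1.0,0,0,0,0.3],[-0.04,0.02,1.0,0,0,0,0.3],[-0.04,0.02,1.0,0,0,0,0.3],[-0.04,0.02,1.0,0,0,0,0.3]]]' --grip_force 40

```text
clock: 12.15
ee_pos: [644.0, -237.0, 19.0]
eef_rot: [3.142, 0.002, 2.722]
contact_force: [-1.1, 0.9, 5.6]
opening: 0.501
grip_force: 39.8
```

Request:
arm_command --series '[[[0,0,-0.1,0,0,0,0.3],[0,0,-0.3,0,0,0,0.3],[0,0,-0.6,0,0,0,0.3],[0,0,-0.9,0,0,0,0.3],[0,0,-0.9,0,0,0,0.3],[0,0,-0.9,0,0,0,0.3]]]'

```text
clock: 12.75
ee_pos: [643.3, -236.7, 107.7]
eef_rot: [3.141, 0.001, 2.722]
contact_force: [0.2, 0.3, -2.7]
opening: 0.506
grip_force: 41.0
```

```bash
python3 - <<'E'
from m import *
to(525.5,-415.5,105)
E
```

```text
ee [ 643.3 -236.7  107.7] [3.141e+00 1.000e-03 2.722e+00] clk 12.75 F [ 0.2  0.3 -2.7]
shift/100 [ 0.347 -2.113  0.027] turn z None
```

Request:
arm_command --series '[[[0.06,-0.35,0,0,0,0,0.3],[0.12,-0.7,0,0,0,0,0.3],[0.12,-0.7,0,0,0,0,0.3]]]'

```text
clock: 13.05
ee_pos: [600.2, -298.5, 104.9]
eef_rot: [-3.14, -0.005, 2.718]
contact_force: [1.0, 0.5, -1.4]
opening: 0.501
grip_force: 41.1
```

Request:
arm_command --series '[[[0.06,-0.35,0,0,0,0,0.3],[0.12,-0.7,0,0,0,0,0.3],[0.12,-0.7,0,0,0,0,0.3]]]'

```text
clock: 13.35
ee_pos: [561.3, -357.3, 105.3]
eef_rot: [-3.141, -0.004, 2.718]
contact_force: [0.9, 1.0, -2.1]
opening: 0.5
grip_force: 41.2
```

Request:
arm_command --series '[[[0.06,-0.35,0,0,0,0,0.3],[0.11,-0.7,0,0,0,0,0.3],[0.11,-0.7,0,0,0,0,0.3],[0.11,-0.7,0,0,0,0,0.3]]]'

```text
clock: 13.75
ee_pos: [525.4, -413.6, 105.8]
eef_rot: [3.14, -0.002, 2.721]
contact_force: [0.5, 0.5, -2.6]
opening: 0.502
grip_force: 41.4
```

```bash
python3 - <<'E'
from m import *
im=get_image('wrist');save(im['color'][120:420,150:500],'w6.png')
s=readout.state();z=s['ee_pos'][2];print(hubs(im,'g',48+z-18))
to(525.5,-415.5,25)
# holder inner/outer ring expected projection overlay for several centres
R=np.array(im['rvec'],float);t=np.array(im['tvec'],float);K=np.array(im['mtx'],float)
g=im['color'].max(2)
a=np.linspace(0,2*np.pi,180)
best=[]
for x in np.arange(518,535,.5):
  for y in np.arange(-424,-408,.5):
    sc=0
    for r,sg in((31.5,-1),(34.5,-1),(39,1)):
      z=9 if r<37 else 0
      p,_=cv2.projectPoints(np.c_[x+r*np.cos(a),y+r*np.sin(a),0*a+z],R,t,K,None);p=p[:,0].round().astype(int)
      k=(p[:,1]<235)&(p[:,1]>0);sc+=sg*g[p[k,1],p[k,0]].astype(float).mean()*(1 if sg>0 else .5)
    best.append((sc,x,y))
best.sort(reverse=True);print(best[:3])
E
```

```text
[('g', array([317., 304.]), 1252, array([ 522.5, -412.3]))]
ee [ 525.9 -413.   106.1] [ 3.140e+00 -2.000e-03  2.722e+00] clk 13.8 F [ 0.5 -0.6 -1.7]
shift/100 [-0.007 -0.024  0.811] turn z None
[(np.float64(145.1767441860465), np.float64(527.0), np.float64(-417.5)), (np.float64(144.89870801033592), np.float64(527.5), np.float64(-417.0)), (np.float64(144.63320413436693), np.float64(527.5), np.float64(-417.5))]
```

View pics/w6.png

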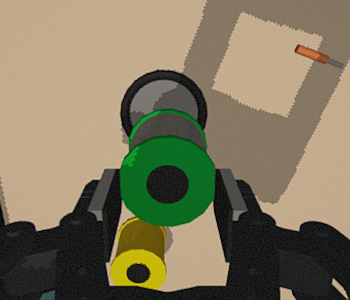

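The medium green reel is held upright, and the holder ring is just behind it at full-picture (314,232). I'm correcting by about 5 mm and lowering.

Request:
arm_command --series '[[[-0.05,-0.03,0.2,0,0,0,0.3],[-0.05,-0.03,0.5,0,0,0,0.3],[-0.05,-0.03,0.7,0,0,0,0.3],[-0.05,-0.03,0.78,0,0,0,0.3],[-0.05,-0.03,0.8,0,0,0,0.3],[-0.05,-0.03,0.8,0,0,0,0.3]]]'

```text
clock: 14.4
ee_pos: [530.0, -418.7, 27.8]
eef_rot: [-3.142, 0.001, 2.723]
contact_force: [-0.2, -0.3, -1.8]
opening: 0.503
grip_force: 41.4
```

Request:
arm_command --series '[[[0,0,0.01,0,0,0,0.3],[0,0,0.02,0,0,0,0.3],[0,0,0.02,0,0,0,0.3]]]'

```text
clock: 14.7
ee_pos: [529.4, -419.2, 25.9]
eef_rot: [-3.141, 0.001, 2.722]
contact_force: [-1.0, 0.3, -1.4]
opening: 0.5
grip_force: 41.4
```

Request:
arm_command --series '[[[0,0.01,0.01,0,0,0,0.3],[0,0.01,0.02,0,0,0,0.3],[0,0.01,0.02,0,0,0,0.3]]]'

```text
clock: 15.0
ee_pos: [529.5, -418.0, 23.1]
eef_rot: [3.141, -0.0, 2.722]
contact_force: [-0.2, 0.3, -1.6]
opening: 0.505
grip_force: 41.4
```

Request:
arm_command --series '[[[0,0,0.005,0,0,0,0.3],[0,0,0.01,0,0,0,0.3],[0,0,0.01,0,0,0,0.3]]]'

```text
clock: 15.3
ee_pos: [529.6, -418.1, 23.1]
eef_rot: [3.142, 0.0, 2.722]
contact_force: [-1.1, 1.6, 4.6]
opening: 0.504
grip_force: 42.2
```

Contact at the expected height (offset 19 + 4). I'm releasing.

Request:
arm_command --series '[[[0,0,0,0,0,0,-0.2],[0,0,0,0,0,0,-0.5],[0,0,0,0,0,0,-0.5],[0,0,0,0,0,0,-0.5],[0,0,0,0,0,0,-0.5],[0,0,-0.2,0,0,0,-0.5],[0,0,-0.5,0,0,0,-0.8],[0,0,-0.9,0,0,0,-1],[0,0,-1,0,0,0,-1],[0,0,-1,0,0,0,-1],[0,0,-1,0,0,0,-1]]]'

```text
clock: 16.4
ee_pos: [528.9, -417.6, 121.1]
eef_rot: [3.141, -0.002, 2.722]
contact_force: [-1.0, 1.1, -0.2]
opening: 1.003
grip_force: 0.0
```

```bash
python3 - <<'E'
from m import *
im=get_image('wrist');save(im['color'][100:350,200:450],'w7.png')
print(hubs(im,'g',52))
to(466,-97,122)
E
```

```text
[('g', array([317., 241.]), 505, array([ 527.3, -417. ]))]
ee [ 528.6 -417.4  120.3] [ 3.141e+00 -3.000e-03  2.722e+00] clk 16.45 F [-0.8 -0.3  0.1]
shift/100 [ 1.878  2.67  -0.017] turn z None
```

View pics/w7.png

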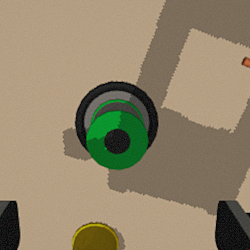

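The medium green reel stands inside its holder, hub at full-picture (317,241). Next is the small green reel.

Request:
arm_command --series '[[[0.31,0.44,0,0,0,0,-1],[0.62,0.88,0,0,0,0,-1],[0.62,0.88,0,0,0,0,-1]]]'

```text
clock: 16.75
ee_pos: [505.8, -307.1, 119.9]
eef_rot: [3.139, -0.008, 2.724]
contact_force: [0.5, -0.5, 0.1]
opening: 0.997
grip_force: 0.0
```

Request:
arm_command --series '[[[0.31,0.44,0,0,0,0,-1],[0.62,0.88,0,0,0,0,-1],[0.62,0.88,0,0,0,0,-1]]]'

```text
clock: 17.05
ee_pos: [485.4, -202.6, 120.7]
eef_rot: [3.14, -0.006, 2.725]
contact_force: [0.1, -1.2, -0.3]
opening: 0.999
grip_force: 0.0
```

Request:
arm_command --series '[[[0.31,0.44,0,0,0,0,-1],[0.62,0.88,0,0,0,0,-1],[0.62,0.88,0,0,0,0,-1],[0.62,0.88,0,0,0,0,-1]]]'

```text
clock: 17.45
ee_pos: [467.2, -100.7, 121.7]
eef_rot: [-3.141, -0.001, 2.724]
contact_force: [0.5, -0.3, 0.1]
opening: 1.002
grip_force: 0.0
```

```bash
python3 - <<'E'
from m import *
im=get_image('wrist')
h=hubs(im,'g',40);print(h);to(*h[0][3],14)
E
```

```text
[('g', array([324., 233.]), 194, array([465.9, -94.1]))]
ee [ 467.8 -101.8  121.9] [-3.141  0.     2.723] clk 17.5 F [ 0.3 -0.5 -0.4]
shift/100 [0.049 0.062 1.079] turn z None
```

Request:
arm_command --series '[[[0.05,0.06,0.3,0,0,0,-1],[0.05,0.06,0.6,0,0,0,-1],[0.05,0.06,0.85,0,0,0,-1],[0.05,0.06,0.95,0,0,0,-1],[0.05,0.06,0.95,0,0,0,-1]]]'

```text
clock: 18.0
ee_pos: [464.8, -94.8, 26.0]
eef_rot: [-3.141, -0.003, 2.72]
contact_force: [-0.3, 0.6, 0.8]
opening: 1.001
grip_force: 0.0
```

Request:
arm_command --series '[[[0,0,0.1,0,0,0,-1],[0,0,0.14,0,0,0,-1],[0,0,0.14,0,0,0,0],[0,0,0.14,0,0,0,0.6],[0,0,0.14,0,0,0,0.6],[0,0,0.14,0,0,0,0.6],[0,0,0.14,0,0,0,0.6],[0,0,0.14,0,0,0,0.6],[0,0,0.14,0,0,0,0.6],[0,0,0.14,0,0,0,0.6],[0,0,0.14,0,0,0,0.6],[0,0,0.14,0,0,0,0.6]]]' --grip_force 30

```text
clock: 19.2
ee_pos: [465.6, -93.8, 13.8]
eef_rot: [3.141, 0.001, 2.722]
contact_force: [-1.6, 0.2, 5.8]
opening: 0.313
grip_force: 29.6
```

Request:
arm_command --series '[[[0,0,-0.1,0,0,0,0.6],[0,0,-0.3,0,0,0,0.6],[0,0,-0.6,0,0,0,0.6],[0,0,-1,0,0,0,0.6],[0,0,-1,0,0,0,0.6],[0,0,-1,0,0,0,0.6]]]'

```text
clock: 19.8
ee_pos: [465.3, -93.7, 114.0]
eef_rot: [3.141, 0.002, 2.722]
contact_force: [-0.5, -0.1, -0.2]
opening: 0.316
grip_force: 29.6
```

```bash
python3 - <<'E'
from m import *
im=get_image('wrist');print(hubs(im,'g',40+readout.state()['ee_pos'][2]-11))
to(520,440,115)
E
```

```text
[('g', array([317., 307.]), 508, array([465.1, -93.5]))]
ee [464.4 -93.5 112.9] [-3.141e+00 -1.000e-03  2.722e+00] clk 19.85 F [-0.4 -1.8 -0.6]
shift/100 [ 1.667  5.098 -0.021] turn z None
```

Request:
arm_command --series '[[[0.16,0.48,0,0,0,0,0.6],[0.33,0.98,0,0,0,0,0.6],[0.33,0.98,0,0,0,0,0.6]]]'

```text
clock: 20.15
ee_pos: [473.9, 13.3, 111.6]
eef_rot: [3.141, -0.004, 2.726]
contact_force: [0.2, -0.5, -1.1]
opening: 0.311
grip_force: 29.7
```

Request:
arm_command --series '[[[0.16,0.48,0,0,0,0,0.6],[0.33,0.98,0,0,0,0,0.6],[0.33,0.98,0,0,0,0,0.6]]]'

```text
clock: 20.45
ee_pos: [484.4, 116.0, 111.9]
eef_rot: [3.141, -0.002, 2.727]
contact_force: [0.0, 0.7, -0.9]
opening: 0.31
grip_force: 29.9
```

Request:
arm_command --series '[[[0.16,0.48,0,0,0,0,0.6],[0.33,0.98,0,0,0,0,0.6],[0.33,0.98,0,0,0,0,0.6]]]'

```text
clock: 20.75
ee_pos: [494.8, 218.5, 112.0]
eef_rot: [3.141, -0.001, 2.726]
contact_force: [0.1, -1.5, -1.2]
opening: 0.308
grip_force: 30.0
```

Request:
arm_command --series '[[[0.16,0.48,0,0,0,0,0.6],[0.33,0.98,0,0,0,0,0.6],[0.33,0.98,0,0,0,0,0.6],[0.33,0.98,0,0,0,0,0.6]]]'

```text
clock: 21.15
ee_pos: [503.9, 317.2, 111.7]
eef_rot: [-3.138, -0.001, 2.723]
contact_force: [0.1, -1.0, -1.1]
opening: 0.313
grip_force: 30.1
```

```bash
cat >> m.py <<'E'
def ring(im,ro,ri,x0,y0,vmax=480,w=12):
    R=np.array(im['rvec'],float);t=np.array(im['tvec'],float);K=np.array(im['mtx'],float)
    g=cv2.GaussianBlur(im['color'].max(2),(3,3),0).astype(float);a=np.linspace(0,2*np.pi,180);b=[]
    for x in np.arange(x0-w,x0+w,.5):
      for y in np.arange(y0-w,y0+w,.5):
        sc=0
        for r,z,sg in((ri+1.5,9,-.5),(ro-1.5,9,-.5),(ro+4,0,.6),(ri-5,4,.4)):
          p,_=cv2.projectPoints(np.c_[x+r*np.cos(a),y+r*np.sin(a),0*a+z],R,t,K,None);p=p[:,0].round().astype(int)
          k=(p[:,1]<vmax)&(p[:,1]>=0)&(p[:,0]>=0)&(p[:,0]<640)
          if k.sum()<30: sc-=1e3;continue
          sc+=sg*g[p[k,1],p[k,0]].mean()
        b.append((round(sc,1),x,y))
    b.sort(reverse=True);print('ring',b[:3]);return b[0]
E
python3 - <<'E'
from m import *
t=get_image('top');print('station',[ray(t,*p,z)[:2].round() for p in((91,280),(66,187)) for z in(80,120)])
im=get_image('wrist');save(im['color'],'w8.png')
ring(im,28,22,520,440,300)
to(520,440,115)
E
```

```text
station [array([412., 524.]), array([408., 505.]), array([656., 611.]), array([644., 589.])]
ring [(np.float64(109.2), np.float64(521.5), np.float64(441.0)), (np.float64(109.1), np.float64(521.5), np.float64(440.5)), (np.float64(108.9), np.float64(522.0), np.float64(441.0))]
ee [503.9 315.9 112.3] [-3.139e+00 -1.000e-03  2.721e+00] clk 21.25 F [ 0.2  0.2 -1.3]
shift/100 [ 0.36   1.199 -0.027] turn z None
```

View pics/w8.png

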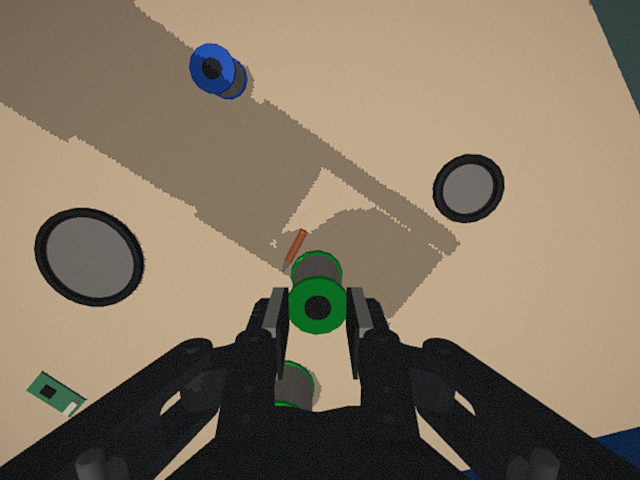

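The small green reel is held upright with its hub at (318,308). The small holder ring is at (468,188) and the large one at (89,257). The blue small reel at (212,68) is untouched.

Request:
arm_command --series '[[[0.1,0.4,0,0,0,0,0.6],[0.18,0.61,0,0,0,0,0.6],[0.18,0.61,0,0,0,0,0.6]]]'

```text
clock: 21.55
ee_pos: [513.3, 381.4, 113.0]
eef_rot: [3.141, -0.0, 2.722]
contact_force: [-0.3, -0.8, -0.9]
opening: 0.311
grip_force: 30.1
```

Request:
arm_command --series '[[[0.1,0.4,0,0,0,0,0.6],[0.17,0.6,0,0,0,0,0.6],[0.17,0.6,0,0,0,0,0.6],[0.17,0.6,0,0,0,0,0.6],[0.17,0.6,0,0,0,0,0.6]]]'

```text
clock: 22.05
ee_pos: [521.8, 440.5, 113.3]
eef_rot: [-3.14, -0.0, 2.72]
contact_force: [0.6, -0.2, -0.4]
opening: 0.314
grip_force: 30.1
```

```bash
python3 - <<'E'
from m import *
im=get_image('wrist');r=ring(im,28,22,521,441,236)
print(hubs(im,'g',40+readout.state()['ee_pos'][2]-13.5))
to(r[1],r[2],22)
E
```

```text
ring [(np.float64(118.7), np.float64(523.5), np.float64(441.0)), (np.float64(118.3), np.float64(523.0), np.float64(441.0)), (np.float64(118.2), np.float64(522.5), np.float64(441.5))]
[('g', array([317., 307.]), 506, array([522.2, 440.4]))]
ee [521.8 440.7 113.4] [-3.14 -0.    2.72] clk 22.1 F [-0.6  0.1 -0.3]
shift/100 [-0.014  0.009  0.914] turn z None
```

Centred within about 1 mm. I'm lowering; contact is expected near TCP z 18.

Request:
arm_command --series '[[[0,0,0.2,0,0,0,0.6],[0,0,0.5,0,0,0,0.6],[0,0,0.75,0,0,0,0.6],[0,0,0.88,0,0,0,0.6],[0,0,0.92,0,0,0,0.6],[0,0,0.92,0,0,0,0.6],[0,0,0.92,0,0,0,0.6]]]'

```text
clock: 22.8
ee_pos: [522.6, 443.3, 22.8]
eef_rot: [3.139, 0.001, 2.722]
contact_force: [0.9, 1.0, -0.2]
opening: 0.31
grip_force: 30.1
```

Request:
arm_command --series '[[[0,0,0.01,0,0,0,0.6],[0,0,0.02,0,0,0,0.6],[0,0,0.02,0,0,0,0.6]]]'

```text
clock: 23.1
ee_pos: [521.9, 442.9, 19.7]
eef_rot: [3.141, 0.0, 2.722]
contact_force: [0.5, 0.3, -1.3]
opening: 0.316
grip_force: 30.1
```

Request:
arm_command --series '[[[0,0,0.005,0,0,0,0.6],[0,0,0.01,0,0,0,0.6],[0,0,0.01,0,0,0,0.6]]]'

```text
clock: 23.4
ee_pos: [521.7, 442.8, 18.3]
eef_rot: [-3.142, -0.0, 2.722]
contact_force: [1.0, 1.0, -0.3]
opening: 0.31
grip_force: 30.1
```

Request:
arm_command --series '[[[0,-0.01,0.005,0,0,0,0.6],[0,-0.01,0.01,0,0,0,0.6],[0,-0.01,0.01,0,0,0,0.6]]]'

```text
clock: 23.7
ee_pos: [521.7, 442.3, 18.0]
eef_rot: [3.14, 0.0, 2.722]
contact_force: [-0.2, 0.3, 2.8]
opening: 0.314
grip_force: 30.9
```

Request:
arm_command --series '[[[0,0,0,0,0,0,0.2],[0,0,0,0,0,0,-0.1],[0,0,0,0,0,0,-0.2],[0,0,0,0,0,0,-0.2],[0,0,0,0,0,0,-0.2],[0,0,-0.2,0,0,0,-0.2],[0,0,-0.5,0,0,0,-0.8],[0,0,-0.9,0,0,0,-1],[0,0,-1,0,0,0,-1],[0,0,-1,0,0,0,-1],[0,0,-1,0,0,0,-1]]]'

```text
clock: 24.8
ee_pos: [520.7, 441.3, 116.1]
eef_rot: [-3.14, -0.001, 2.722]
contact_force: [0.1, -0.3, 0.7]
opening: 1.0
grip_force: 0.0
```

```bash
python3 - <<'E'
from m import *
im=get_image('wrist');save(im['color'],'w9.png')
print(hubs(im,'g',44))
to(637,217.5,121)
E
```

```text
[('g', array([318., 243.]), 203, array([522. , 441.7]))]
ee [520.4 441.1 115.4] [-3.138e+00 -2.000e-03  2.722e+00] clk 24.85 F [ 0.4  0.  -0. ]
shift/100 [-1.976 -1.566 -0.056] turn z None
```

View pics/w9.png

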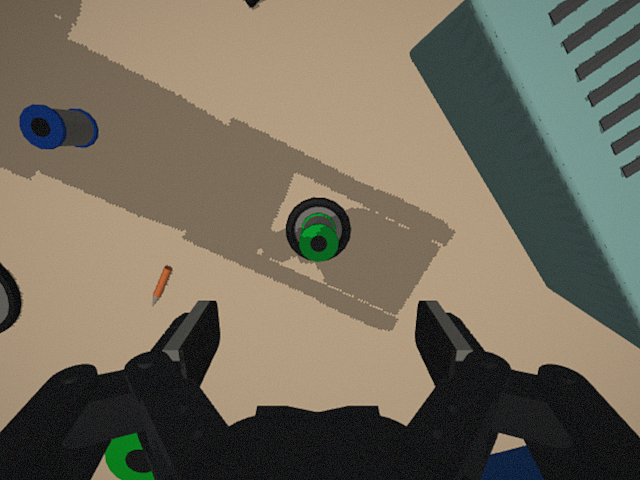

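The small reel stands in its holder, hub at (318,243). Now the large one.

Request:
arm_command --series '[[[-0.4,-0.3,0,0,0,0,-1],[-0.8,-0.6,0,0,0,0,-1],[-0.99,-0.78,-0.1,0,0,0,-1],[-0.99,-0.78,-0.1,0,0,0,-1]]]'

```text
clock: 25.25
ee_pos: [581.3, 326.6, 126.3]
eef_rot: [-3.139, -0.0, 2.717]
contact_force: [0.2, 0.5, 1.3]
opening: 0.996
grip_force: 0.0
```

Request:
arm_command --series '[[[-0.4,-0.3,0,0,0,0,-1],[-0.8,-0.6,0,0,0,0,-1],[-0.98,-0.78,0,0,0,0,-1],[-0.98,-0.78,0,0,0,0,-1],[-0.98,-0.78,0,0,0,0,-1]]]'

```text
clock: 25.75
ee_pos: [636.8, 219.6, 125.7]
eef_rot: [-3.141, -0.003, 2.721]
contact_force: [0.3, 0.5, -0.5]
opening: 1.001
grip_force: 0.0
```

```bash
python3 - <<'E'
from m import *
im=get_image('wrist')
h=hubs(im,'g',56);print(h);to(*h[0][3],26)
E
```

```text
[('g', array([316., 247.]), 965, array([638.9, 217.6]))]
ee [636.7 220.3 126.1] [-3.141e+00 -2.000e-03  2.722e+00] clk 25.8 F [ 0.5  0.3 -0.1]
shift/100 [-0.031 -0.015  1.001] turn z None
```

Request:
arm_command --series '[[[-0.03,-0.02,0.3,0,0,0,-1],[-0.03,-0.02,0.5,0,0,0,-1],[-0.03,-0.02,0.65,0,0,0,-1],[-0.03,-0.02,0.8,0,0,0,-1],[-0.03,-0.02,0.95,0,0,0,-1],[-0.03,-0.02,0.95,0,0,0,-1],[-0.03,-0.02,0.95,0,0,0,-1]]]'

```text
clock: 26.5
ee_pos: [639.5, 216.6, 32.2]
eef_rot: [3.142, -0.0, 2.722]
contact_force: [0.6, 0.2, -0.1]
opening: 1.004
grip_force: 0.0
```

Request:
arm_command --series '[[[0,0,0.06,0,0,0,-1],[0,0,0.1,0,0,0,-1],[0,0,0.1,0,0,0,-0.5],[0,0,0.1,0,0,0,0],[0,0,0.1,0,0,0,0],[0,0,0.1,0,0,0,0],[0,0,0.1,0,0,0,0],[0,0,0.1,0,0,0,0],[0,0,0.1,0,0,0,0],[0,0,0.1,0,0,0,0]]]' --grip_force 60

```text
clock: 27.5
ee_pos: [640.2, 216.3, 23.5]
eef_rot: [3.14, 0.001, 2.722]
contact_force: [-1.5, 0.8, 6.6]
opening: 0.702
grip_force: 63.7
```

Request:
arm_command --series '[[[0,0,-0.1,0,0,0,0],[0,0,-0.3,0,0,0,0],[0,0,-0.6,0,0,0,0],[0,0,-0.9,0,0,0,0],[0,0,-0.9,0,0,0,0],[0,0,-0.9,0,0,0,0]]]'

```text
clock: 28.1
ee_pos: [639.2, 215.9, 111.9]
eef_rot: [-3.141, -0.0, 2.722]
contact_force: [-0.8, 0.0, -4.1]
opening: 0.703
grip_force: 65.7
```

```bash
python3 - <<'E'
from m import *
im=get_image('wrist');z=readout.state()['ee_pos'][2]
print(hubs(im,'g',56+z-21))
ring(im,45,39,447,124,480)
to(447,124,112)
E
```

```text
[('g', array([317., 310.]), 2528, array([637.3, 216.8]))]
ring [(np.float64(79.5), np.float64(449.0), np.float64(126.5)), (np.float64(79.4), np.float64(448.5), np.float64(126.0)), (np.float64(78.9), np.float64(448.5), np.float64(126.5))]
ee [638.4 215.7 110.6] [-3.139e+00 -2.000e-03  2.722e+00] clk 28.15 F [-0.5 -0.  -4. ]
shift/100 [ 1.374 -1.617 -0.014] turn z None
```

Weight is about 4 N, so it's held. I'm moving to the large holder at about (448,126).

Request:
arm_command --series '[[[0.3,-0.4,0,0,0,0,0],[0.6,-0.75,0,0,0,0,0],[0.68,-0.8,0,0,0,0,0],[0.68,-0.8,0,0,0,0,0]]]'

```text
clock: 28.55
ee_pos: [542.1, 169.9, 110.7]
eef_rot: [-3.139, -0.004, 2.722]
contact_force: [0.4, 0.2, -2.4]
opening: 0.704
grip_force: 66.0
```

Request:
arm_command --series '[[[0.3,-0.4,0,0,0,0,0],[0.6,-0.7,0,0,0,0,0],[0.68,-0.79,0,0,0,0,0],[0.68,-0.79,0,0,0,0,0],[0.68,-0.79,0,0,0,0,0]]]'

```text
clock: 29.05
ee_pos: [453.0, 127.1, 112.6]
eef_rot: [3.14, 0.002, 2.722]
contact_force: [1.7, -0.0, -3.8]
opening: 0.702
grip_force: 66.3
```

```bash
python3 - <<'E'
from m import *
im=get_image('wrist');z=readout.state()['ee_pos'][2]
print(hubs(im,'g',56+z-23))
r=ring(im,45,39,448,126,230);save(im['color'],'w10.png')
to(r[1],r[2],32)
E
```

```text
[('g', array([317., 310.]), 2524, array([451.4, 127.8]))]
ring [(np.float64(97.2), np.float64(449.0), np.float64(124.5)), (np.float64(96.8), np.float64(449.0), np.float64(125.0)), (np.float64(96.5), np.float64(449.5), np.float64(124.5))]
ee [453.2 127.2 112.6] [3.140e+00 2.000e-03 2.722e+00] clk 29.1 F [-0.   0.5 -3.9]
shift/100 [ 0.027 -0.041  0.806] turn z None
```

View pics/w10.png

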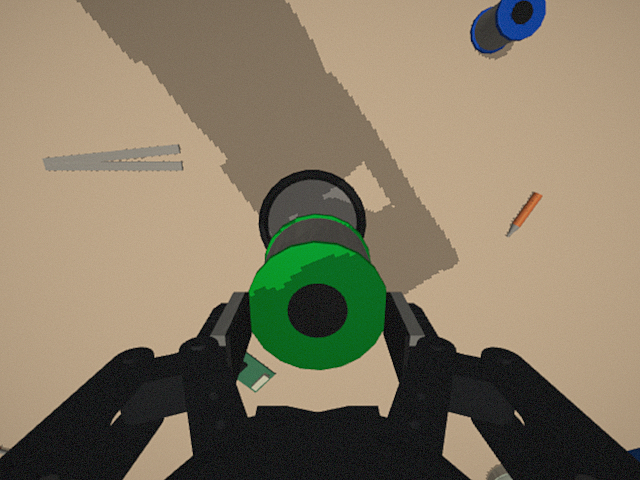

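The large reel is upright with its hub at (317,310). The holder's ring is at about (313,222), and a 4 mm correction is needed.

Request:
arm_command --series '[[[0.02,-0.04,0.2,0,0,0,0],[0.02,-0.04,0.45,0,0,0,0],[0.02,-0.04,0.65,0,0,0,0],[0.02,-0.04,0.77,0,0,0,0],[0.02,-0.04,0.81,0,0,0,0],[0.02,-0.04,0.81,0,0,0,0],[0.02,-0.04,0.81,0,0,0,0]]]'

```text
clock: 29.8
ee_pos: [448.5, 123.9, 31.8]
eef_rot: [3.14, 0.001, 2.722]
contact_force: [-0.1, 1.5, -2.9]
opening: 0.703
grip_force: 66.4
```

Request:
arm_command --series '[[[0,0,0.01,0,0,0,0],[0,0,0.02,0,0,0,0],[0,0,0.02,0,0,0,0]]]'

```text
clock: 30.1
ee_pos: [447.3, 123.5, 29.6]
eef_rot: [3.141, 0.001, 2.722]
contact_force: [0.3, 0.7, -2.6]
opening: 0.703
grip_force: 66.4
```

Request:
arm_command --series '[[[0,0,0.005,0,0,0,0],[0,0,0.01,0,0,0,0],[0,0,0.01,0,0,0,0]]]'

```text
clock: 30.4
ee_pos: [447.1, 123.5, 28.3]
eef_rot: [3.142, -0.0, 2.722]
contact_force: [-0.0, 0.2, -4.0]
opening: 0.705
grip_force: 66.4
```

Request:
arm_command --series '[[[-0.02,0.02,0,0,0,0,0],[-0.02,0.02,0,0,0,0,0],[-0.02,0.02,0.005,0,0,0,0],[-0.02,0.02,0.01,0,0,0,0],[-0.02,0.02,0.01,0,0,0,0]]]'

```text
clock: 30.9
ee_pos: [449.9, 124.5, 27.5]
eef_rot: [3.141, 0.0, 2.722]
contact_force: [-0.7, 0.8, 0.0]
opening: 0.704
grip_force: 66.9
```

Request:
arm_command --series '[[[0,0,0.005,0,0,0,0],[0,0,0.005,0,0,0,-0.5],[0,0,0.005,0,0,0,-1],[0,0,0.005,0,0,0,-1],[0,0,0.005,0,0,0,-1],[0,0,0.005,0,0,0,-1],[0,0,-0.15,0,0,0,-1],[0,0,-0.4,0,0,0,-1],[0,0,-0.7,0,0,0,-1],[0,0,-1,0,0,0,-1],[0,0,-1,0,0,0,-1],[0,0,-1,0,0,0,-1]]]'

```text
clock: 32.1
ee_pos: [449.9, 124.5, 127.6]
eef_rot: [3.141, 0.001, 2.722]
contact_force: [-0.6, 0.3, 0.4]
opening: 0.998
grip_force: 0.0
```

Request:
arm_command --series '[[[0,0,-0.4,0,0,0,-1],[0.5,0.5,-0.9,0,0,0,-1],[0.9,0.6,-1,0,0,0,-1],[0.9,0.6,-1,0,0,0,-1],[0.9,0.6,-1,0,0,0,-1]]]'

```text
clock: 32.6
ee_pos: [390.8, 217.7, 227.4]
eef_rot: [3.141, -0.0, 2.725]
contact_force: [-0.4, -0.3, -0.0]
opening: 0.999
grip_force: 0.0
```

```bash
python3 - <<'E'
from m import *
im=get_image('wrist');print(hubs(im,'g',60));ring(im,45,39,448,125)
t=get_image('top');s=get_image('scene');save(s['color'],'s11.png')
for n,i in(('top',t),('scene',s)):print(n,hubs(i,'g',48,20),hubs(i,'r',51,20),hubs(i,'b',44,20))
A=np.hstack([cv2.resize(t['color'][150:330,100:500],None,fx=1.9,fy=1.9)]);save(A,'t11.png');to(0,0,0)
E
```

```text
[('g', array([261., 294.]), 410, array([448.6, 125.3])), ('g', array([555., 237.]), 93, array([512.7, 433. ]))]
ring [(np.float64(68.2), np.float64(447.0), np.float64(126.0)), (np.float64(67.4), np.float64(446.5), np.float64(126.5)), (np.float64(67.3), np.float64(447.5), np.float64(125.5))]
top [('g', array([250., 268.]), 75, array([449.4, 125.8])), ('g', array([458., 241.]), 37, array([ 527.1, -419.3]))] [('r', array([411., 301.]), 37, array([ 368.1, -291.3]))] [('b', array([305., 186.]), 36, array([674.8, -15.2])), ('b', array([180., 131.]), 21, array([829.2, 331.7]))]
scene [('g', array([462., 444.]), 28, array([522.9, 441.7])), ('g', array([384., 280.]), 92, array([443.1, 120.6])), ('g', array([228., 135.]), 20, array([ 525.6, -421.7]))] [('r', array([309., 154.]), 56, array([ 388.7, -254.3]))] [('b', array([470., 333.]), 15, array([371. , 301.7])), ('b', array([254., 284.]), 38, array([673.1, -16.6])), ('b', array([221.,  12.]), 379, array([ 292.5, -933.1]))]
ee [391.7 215.2 225.8] [-3.139e+00 -1.000e-03  2.722e+00] clk 32.75 F [ 0.6 -0.2 -0.8]
shift/100 [ 2.7   -3.561  2.258] turn z None
```

View pics/s11.png

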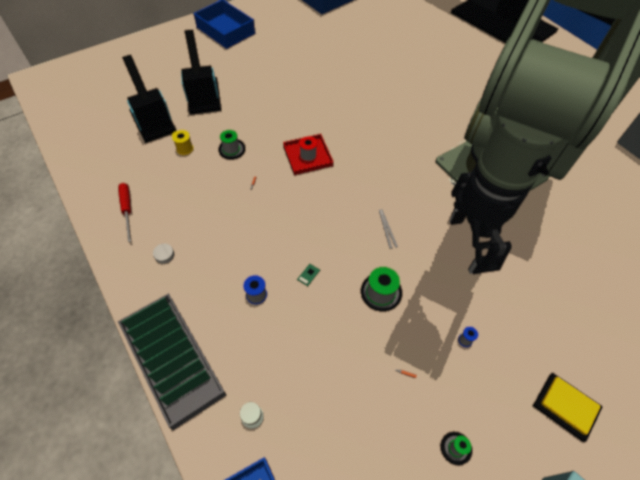

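The final view shows the red reel in the tray at (308,150). The green reels stand in the large holder (382,288), medium holder (231,143) and small holder (458,447). The blue reels and the yellow look-alike haven't moved, and the gripper is clear. I'm handing in.

```bash
python3 -c "
from plant import ticket;print(ticket.close_job())"
```

```text
the job is handed in; nothing more can be done
None
```

The job is handed in, verdict not shown: the red reel stands upright in the red tray, then each green reel was set upright in the holder of its own size, with the blue and yellow reels left alone, in about 33 s of robot time.

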